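# Press the glued wax blank in the one-hand clamp

## Task

A carving-wax blank has just been glued to its beech holding block and stands between the jaws of the one-hand bar clamp: switch the fume extraction on at its rotary switch (clockwise, to the long mark), then pump the clamp's trigger until the moving jaw has pressed the work snugly against the fixed jaw, gently enough not to crush the wax. Work the clamp by its trigger only, not by pushing the jaw, and do not disturb the loose things on the bench. Finish while holding: keep the trigger squeezed and the work gripped, without letting go, while the glue takes.

Things in the scene. Friction and masses are not known exactly. Their poses are not given: they have to be found in the camera images.
- clamp: One-hand ratchet bar clamp, black, screwed grip-up to a 260 x 110 x 18 mm plywood board. Origin: underside of the board, below the fixed jaw's face. x: level along the bar, fixed jaw to moving jaw; z up. Housing: x -86 to -6, 32 mm wide, top z 128. Bar: z 95 to 111, 6 mm wide, open behind. On top stand the grip (behind) and grey trigger (in front): squeeze them together from above, along x.
- grip (a point): Centre of the pistol grip, 160 mm above the bench (clamp frame -59.7, 0, 160). The grip is 22 mm thick along x, 28 mm wide, leans back 0.16 rad (top away from the moving jaw), rises to z 195 mm and does not move.
- trigger_face (a point): Point on the trigger's front face (towards the moving jaw), 160 mm above the bench: at clamp x -19 mm at rest, about -40 mm squeezed home. Grip and trigger together measure 52 mm there at rest, 31 mm squeezed. Fingers pointing down at clamp x -56.5, TCP 160 mm high: opened 85 mm they clear both; closed to 42 mm the trigger is home, and only then does the rear finger bear on the grip.
- trigger_blade: The trigger's blade, grey plastic, 9 mm thick, 18 mm wide, z 114 to 182 mm. Origin on its hinge at clamp (-30, 0, 69) mm.
- trigger (a joint): Trigger angle: 0 released, 0.235 rad squeezed home. A spring returns it (4 to 5 N at the fingers). A squeeze draws the bar in, letting go ratchets back over the teeth: a full squeeze from 0 to home feeds the jaw about 10 mm (5 mm if it was not let right back), after up to 3 mm of lost motion. Feeding takes about 11 N at the trigger; each newton of squeeze on the work adds about 0.7 N.
- bar (a joint): Draw of the bar (m), 0 to 0.055, grows as the jaws close; starts at 0.004 to 0.026. The uncompressed pad's face is 95 mm minus this from the fixed jaw's face, so the 52 mm work is just touched on both sides at 0.043. When the trigger is let go a brake holds the bar, but only against some 3 to 6 N: a harder squeeze slackens to that.
- moving_jaw: Moving jaw, black, at the bar's far end, hanging down to 21 mm above the bench; it carries the jaw pad. Origin on the bar's axis, z 103 mm, 11 mm behind the pad's face.
- jaw_pad: Rubber pad on the moving jaw, 30 mm wide, z 23 to 57 mm. Origin in the middle of its face, 40 mm above the bench. It yields 4 N per mm, up to 8 mm.
- fixed_jaw: Rubber pad of the fixed jaw, 6 x 30 x 34 mm. Origin at its centre, 40 mm above the bench; its face is 3 mm further along the clamp's x, at clamp x = 0.
- work: The glued work, loose on the board: a beech block (27 mm, towards the fixed jaw) and a dark green wax blank (25 mm, towards the moving jaw), together 52 mm along the bar, 46 mm wide, 40 mm high, about 0.11 kg. Origin: centre of its underside, on the board 18 mm above the bench. It starts 1 to 5 mm off the fixed jaw and may be slid up to it by the moving jaw.
- switch_box: Grey switch box of the fume extraction, 72 x 72 mm, top at z 50 mm, fixed to the bench. Origin: centre of its underside. From its centre the short mark (off) lies along its x axis, the long mark (on) 60 degrees clockwise of that, seen from above.
- switch_grip (a point): Middle of the black bar handle on the switch box, on its vertical turning axis, 69 mm above the bench. The handle is 44 mm long (along this point's x, which turns with it; a white line marks the pointing end), 11 mm thick, z 57 to 79 mm.
- switch (a joint): Switch handle: 0 off, 1.047 rad (60 degrees) on; grows clockwise seen from above. It snaps to either end from its middle; turning it over the middle takes about 0.1 N m.
- bench_block: Loose steel bench block, 62 x 62 x 20 mm. Origin: centre of its underside. Leave it.
- tin: Loose round aluminium tin, 55 mm across, 26 mm high. Origin: centre of its underside. Leave it.
- burnisher: Loose burnisher with a wooden handle, 150 mm long. Leave it.
Not all that is in view belongs to the job. What is shaped like the work but orange or pink is not meant.

How it is judged:
On the way, in this order (a step that is already met when the one before it is completed fails the run):
1. the extraction switch is on (value of joint switch above 0.9 rad), for 0.2 s.
2. the moving jaw's pad bears on the work (contact force between jaw_pad and work above 2 N), for 0.2 s.
At the end, for the whole second after the job is handed in: The switch is on; the moving pad presses the upright work with 2.5 to 30 N and the fixed jaw backs it with over 1.5 N; the work is at rest; the fingers still hold the trigger squeezed (over 2 N, off its stop) (value of joint switch above 0.9 rad and contact force between jaw_pad and work between 2.5 and 30 N and contact force between fixed_jaw and work above 1.5 N and contact force between the fingers and trigger_blade above 2 N and value of joint trigger above 0.02 rad and angle between work's own z axis and vertical below 0.1 rad and linear speed of work below 0.01 m/s); the arm keeps its last pose, push and grip.
It fails at once if the wax is crushed: the pad presses the work with more than 40 N (contact force between jaw_pad and work above 40 N).
It fails at once if the moving jaw is pushed by hand instead of by the trigger (contact force between the arm and moving_jaw above 3 N).
It fails at once if another thing on the bench is disturbed (distance of any of bench_block, tin, burnisher from where it was at the start of the episode above 0.02 m).
It also fails if it takes over 70 s, if anything falls off the work surface, if the arm or the gripper's body presses on something with over 40 N, if the wrist force passes 120 N, or if a joint passes its speed limit or range.

## Robot

A 6-joint arm with a two-finger parallel gripper is mounted at the origin on the work surface. World frame = base frame: x ahead of the robot, y to its left, z up, the work surface at z = 0. Lengths are in m, angles in rad, forces in N, time in s.
With the tool pointing down it reaches from about 0.275 to 0.85 m from the base axis. Payload 19 kg.
Tool frame: the origin (TCP) lies between the finger pads, 19 mm behind the fingertips; this is the grasp point; z points along the fingers, y is the line along which they close (so a half turn about z gives the same grasp; the last joint's range is limited). The gripper opens to 85 mm and grips with 20 to 120 N. Pads are 22 mm wide; open, the fingers measure 114 mm over their backs; the gripper's body (76 mm by 85 mm) begins 54 mm behind the grasp point. The pads swing forward as they close: fully open they stand 13 mm farther back than shut.
Start: joints at [-1.362, 0.15, 1.437, -0, 1.554, -0.134], TCP at [0.193, -0.542, 0.25] pointing down, gripper open.
Joint ranges: [-2.8, 2.8], [-0.68, 2.1], [0.12, 2.68], [-1.39, 4.53], [0.16, 2.79], [-2.81, 2.81]. Speed limits (rad/s): [1.89, 1.89, 2.22, 3.01, 3.01, 3.01].

## Interface

Orientations are given as a unit quaternion [w, x, y, z].
In Python, from workcell import r gives the robot as it stands.
- The arm moves only by the tool step_arm, never from a script. Its argument "targets" is a list of rows, each a list of 4 numbers: the shift along the tool's x, y, z in units of 0.4 m (1.0 is 0.4 m), then the turn about the tool's z in units of 60 degrees (1.0 is 60 degrees). In form: [[x, y, z, twist], ...]. A call has 1 to 8 rows; each row is the pose to reach, as a shift and turn from the pose commanded when the call began, along the tool's axes at that moment; what a row does not reach only later rows make up. A row lasts 1/10 s, in which the tool goes at most 50 mm and 8.59 degrees, less where a joint would pass 70% of its speed; a pose out of reach is approached as far as the arm can. A call with a number of a shift or a turn outside -1 to 1 is refused whole. A call with a gripper value outside its range is refused whole. "grip" is the closure, from -1 (fully open) to 1 (shut), set as the call begins (left out, the last holds). The fingers move at their own pace and stop on an object; "newtons" is the grip in N (left out, the last holds). Time passes only in rows, so rows that repeat a pose let the fingers close. It gives the time, the measured TCP pose, the force, the opening and the grip force at its end, in the units of the state.
- r.sense(): the state, without advancing time (a new reading comes with each control period).
- r.camera(name): name is "side" or "top"; returns (picture, depth): 384x512x3 uint8, red, green, blue; 384x512 float32, m along the optical axis (not along the pixel's ray), 0 where there is no reading.
- r.camera_params(name): a dict with "fx", "fy", "cx", "cy" (pixels), "k1" (the pictures are not rectified: a ray, as slopes to the right and down, at radius r is drawn at 1 + k1 r^2 times it, then the intrinsics apply), "R" (3x3) and "t" (3): a world point X has camera coordinates R X + t. Camera axes: x right, y down, z forward; pixel columns grow to the right and rows downward; lengths in m; the calibration is good to about 2 mm. A picture is of the moment at which its call begins. camera_params takes no time and is no camera call.
- r.hand_in(): hands the job in; it is judged then, once.
The state is a dict: "clock": time; "q": joint angles; "joint_velocities": joint speeds; "joint_torque": joint torques, N m; "ee_pos": TCP position; "eef_rot": TCP orientation; "ft_force": force on the tool from outside, world axes, zero at the start; "wrist_torque": the same for the moment, N m; "gripper_width": opening from 0.0 (shut) to 1.0 (fully open); "grip_force": force on a finger pad.
Only numpy, scipy, OpenCV 4.12 (cv2) and the standard library are available. Lean on these libraries where they do the work, as an engineer would, in place of code of your own. Each camera call takes 0.05 s, during which the arm holds its last target. There are 200 camera calls.

## Working session

There is one attempt and no reset: what is moved stays moved. The work goes in short steps, Python scripts to look and compute and a tool call to move; the robot and the scene stay as the last step left them, time stands still between calls to the robot, and variables do not carry over. Pictures are saved under pics/ and viewed, at most 10 in all, crops included, and the job is handed in when it is done.

Besides the shell and the picture viewer there is one more tool, called after ">>>" by a JSON object that holds its "name" and its "arguments". step_arm: Moves the arm, as the interface text tells. Its arguments: {"type":"object","properties":{"targets":{"type":"array","items":{"type":"array","items":{"type":"number","minimum":-1,"maximum":1}}},"grip":{"type":"number"},"newtons":{"type":"number"}},"required":["targets"]}

```bash
mkdir -p pics
cat > h.py <<'E'
import numpy as np, cv2
from workcell import r
def ray(name,uv):
    p=r.camera_params(name)
    xd=np.array([(uv[0]-p['cx'])/p['fx'],(uv[1]-p['cy'])/p['fy']])
    x=xd.copy()
    for _ in range(20): x=xd/(1+p['k1']*(x@x))
    R=np.array(p['R']);t=np.array(p['t'])
    return -R.T@t, R.T@np.array([x[0],x[1],1.])
def at_z(name,uv,z):
    o,d=ray(name,uv); return o+d*(z-o[2])/d[2]
def at_depth(name,uv,dep):
    o,d=ray(name,uv); return o+d*dep
E
python3 - <<'E'
from h import *
for n in('top','side'):
    im,d=r.camera(n); np.savez(f'{n}0.npz',im=im,d=d); cv2.imwrite(f'pics/{n}0.png',cv2.resize(im[:,:,::-1],(800,600),interpolation=cv2.INTER_CUBIC))
    p=r.camera_params(n); print(n,p['fx'],p['k1'],ray(n,(256,192)))
print(r.sense())
E
```

```text
top 380.1097976700911 -0.02422188821972377 (array([0.42871446, 0.02427357, 1.25765791]), array([ 8.28073639e-02,  8.11930423e-04, -9.96597676e-01]))
side 402.1292294062489 -0.019508023987921723 (array([0.05162149, 0.9107453 , 0.66715005]), array([ 0.3954301 , -0.7765575 , -0.49063936]))
{'clock': 0.1, 'q': array([-1.36198212e+00,  1.50965569e-01,  1.43793271e+00, -1.24682749e-07,
        1.55381263e+00, -1.33985477e-01]), 'joint_velocities': array([-0.00049714, -0.00088699, -0.00151205, -0.00061352,  0.00234072,
       -0.00076935]), 'joint_torque': array([ 4.40021235e-03, -7.14388633e+01, -5.71792066e+01, -3.19243090e-04,
        7.19766205e-03, -1.28272122e-04]), 'ee_pos': array([ 0.19322069, -0.54135779,  0.24943603]), 'eef_rot': array([-5.58733582e-04,  9.85346819e-01,  1.70561818e-01, -2.09767963e-05]), 'ft_force': array([ 0.61212074, -0.05384292,  1.32298516]), 'wrist_torque': array([ 0.01904137, -0.01267296, -0.02962432]), 'grip_force': 0.0, 'gripper_width': 0.9996150665204089}
```

View pics/top0.png

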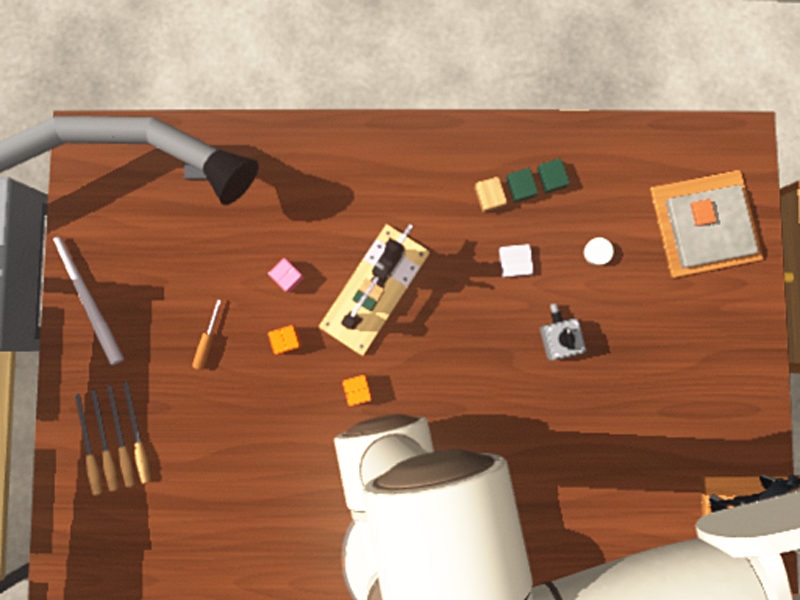

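View pics/side0.png

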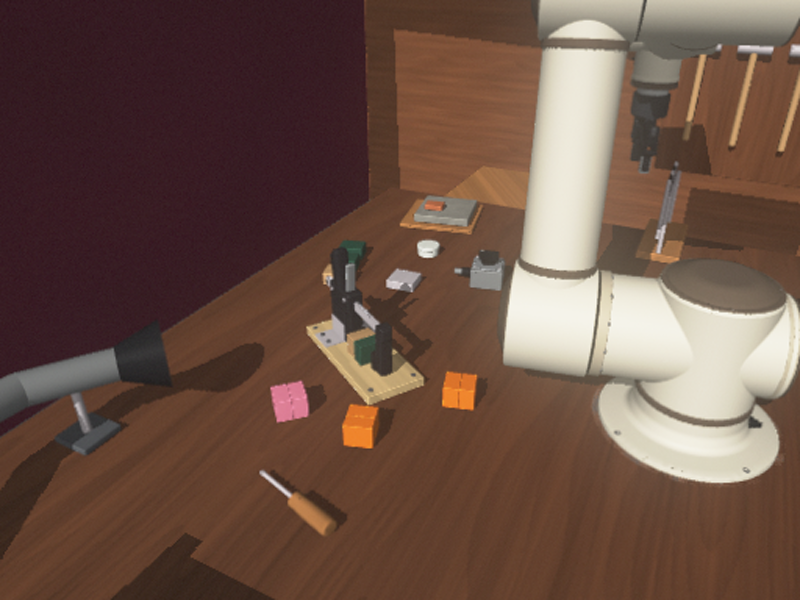

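The top view shows the clamp board at about (375,290), its grip and trigger at about (387,262) and the switch at about (565,338). The side view shows the clamp at (350,320) and the switch at (487,270). I'll enlarge these areas.

```bash
cat > mont.py <<'E'
from h import *
def tile(im,x,y,w,h,s):
    c=cv2.resize(im[y:y+h,x:x+w,::-1],(w*s,h*s),interpolation=cv2.INTER_CUBIC)
    for k in range(0,w,10): cv2.line(c,(k*s,0),(k*s,8 if k%20 else 16),(0,0,255),1)
    for k in range(0,h,10): cv2.line(c,(0,k*s),(8 if k%20 else 16,k*s),(0,0,255),1)
    for k in range(0,w,20): cv2.putText(c,str(x+k),(k*s+2,26),0,.35,(255,255,255),1)
    for k in range(0,h,20): cv2.putText(c,str(y+k),(18,k*s+5),0,.35,(255,255,255),1)
    return c
E
python3 - <<'E'
from mont import *
t=np.load('top0.npz')['im'];s=np.load('side0.npz')['im']
A=np.hstack([tile(t,200,138,80,100,6)[:600],tile(t,335,185,50,100,6)])
cv2.imwrite('pics/a.png',A)
B=np.hstack([tile(s,190,150,85,120,5),tile(s,285,150,70,120,5)])
cv2.imwrite('pics/b.png',B)
E
```

```text
(no output)
```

View pics/a.png

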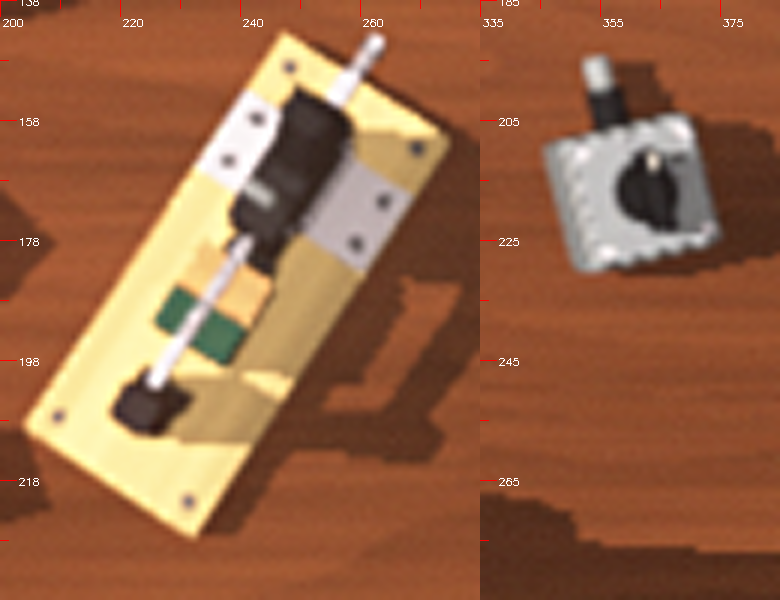

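View pics/b.png

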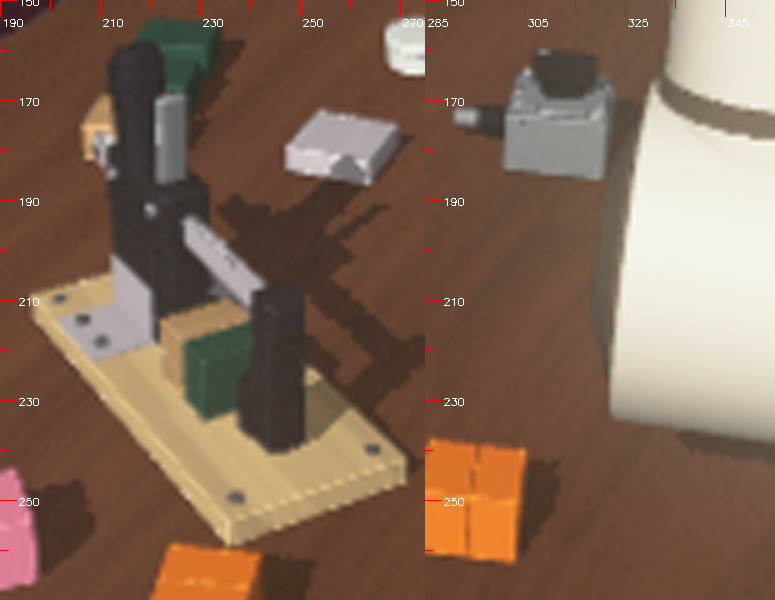

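```bash
cat > m.py <<'E'
from h import *
def cloud(n):
    D=np.load(f'{n}0.npz'); d=D['d']; out=np.full(d.shape+(3,),np.nan)
    p=r.camera_params(n)
    K=np.array([[p['fx'],0,p['cx']],[0,p['fy'],p['cy']],[0,0,1]])
    v,u=np.mgrid[:384,:512]; uv=np.stack([u,v],-1).reshape(-1,1,2).astype(float)
    x=cv2.undistortPoints(uv,K,np.array([p['k1'],0,0,0.])).reshape(384,512,2)
    P=np.dstack([x*d[...,None],d]); P[d==0]=np.nan
    return (P-p['t'])@np.array(p['R']),D['im']
E
python3 - <<'E'
from m import *
np.set_printoptions(precision=4,suppress=True)
print('board corners'); 
C=np.array([at_z('top',uv,.018) for uv in((247.5,143),(275,161.3),(232.5,228),(203.7,208.8))])
print(C,C.mean(0),[np.linalg.norm(C[i]-C[i-1]) for i in range(4)])
sw=at_z('top',(363,216.7),.079); print('sw',sw)
for n in('top','side'):
    X,im=cloud(n)
    near=np.hypot(X[...,0]-sw[0],X[...,1]-sw[1])<.06
    box=near&(abs(X[...,2]-.05)<.006); h=near&(X[...,2]>.068)&(X[...,2]<.1)
    dark=near&(im.max(-1)<60)&(X[...,2]>.06)
    if box.sum()>5: print(n,'box',box.sum(),cv2.minAreaRect(X[box][:,:2].astype(np.float32)*1000), np.median(X[box][:,2]))
    P=X[h]
    if len(P)>4:
        print(n,'handle',len(P),P.mean(0),P.min(0),P.max(0)); w,V=np.linalg.eigh(np.cov(P[:,:2].T)); print(np.sqrt(w),np.degrees(np.arctan2(V[1,1],V[0,1])),cv2.minAreaRect(P[:,:2].astype(np.float32)*1000))
    # clamp
    c=C.mean(0); nr=np.hypot(X[...,0]-c[0],X[...,1]-c[1])<.16
    for lo,hi in((.187,.2),(.17,.187),(.15,.17),(.124,.132),(.107,.115)):
        P=X[nr&(X[...,2]>lo)&(X[...,2]<hi)]
        if len(P)>3: print(n,lo,len(P),P.mean(0),cv2.minAreaRect(P[:,:2].astype(np.float32)*1000))
E
```

```text
board corners
[[ 0.6944  0.0539  0.018 ]
 [ 0.6334 -0.037   0.018 ]
 [ 0.4141  0.1013  0.018 ]
 [ 0.4762  0.1959  0.018 ]] [0.5545 0.0785 0.018 ] [np.float64(0.26037434324888775), np.float64(0.10950832959523332), np.float64(0.25922391306325765), np.float64(0.11312844762941632)]
sw [ 0.451 -0.306  0.079]
top box 360 ((453.4204406738281, -308.55535888671875), (71.30406951904297, 70.1958999633789), 12.356284141540527) 0.049129165391814444
top handle 61 [ 0.4524 -0.3084  0.0765] [ 0.4315 -0.3189  0.0681] [ 0.475  -0.2994  0.0824]
[0.0036 0.0128] -167.32520143138956 ((453.4002990722656, -309.3324890136719), (43.89972686767578, 11.992133140563965), 13.703344345092773)
top 0.187 61 [0.6183 0.0386 0.1924] ((619.3433837890625, 39.35901641845703), (25.534282684326172, 19.672948837280273), 56.77391815185547)
top 0.17 41 [0.6003 0.0498 0.1802] ((604.203125, 47.420799255371094), (28.74437713623047, 57.88116455078125), 60.16850662231445)
top 0.15 28 [0.6052 0.0421 0.1609] ((604.2440185546875, 48.391334533691406), (23.903324127197266, 55.1860237121582), 47.646541595458984)
top 0.124 113 [0.59   0.0
[... 598 characters left out ...]
1865844727)
side 0.187 40 [0.6149 0.0467 0.1914] ((616.2696533203125, 45.25691223144531), (28.135162353515625, 18.58287811279297), 64.79178619384766)
side 0.17 89 [0.605  0.0549 0.1775] ((603.9370727539062, 51.182456970214844), (25.724937438964844, 58.55177307128906), 66.54431915283203)
side 0.15 98 [0.6023 0.0578 0.1602] ((603.2781982421875, 52.908424377441406), (24.94507598876953, 58.328792572021484), 60.4118766784668)
side 0.124 79 [0.5929 0.0645 0.1272] ((602.1768798828125, 53.754798889160156), (28.815921783447266, 77.3624267578125), 56.14498519897461)
side 0.107 145 [0.5453 0.0935 0.111 ] ((569.044189453125, 73.79339599609375), (32.16461181640625, 232.76214599609375), 59.64374542236328)
```

The two views agree:
- **Switch handle:** (0.4528, −0.3075), top at about 79 mm, pointing at about 13°.
- **Clamp:** x axis at 147.4°, grasp spot (0.6116, 0.0457). The housing top reads 127 mm and the grip top about 193 mm, as given.

Moving above the switch.

>>> {"name": "step_arm", "arguments": {"targets": [[0.81,-0.333,0,0.11],[0.81,-0.333,0,0.11],[0.81,-0.333,0,0.11],[0.81,-0.333,0,0.11],[0.81,-0.333,0,0.11],[0.81,-0.333,0,0.11],[0.81,-0.333,0,0.11],[0.81,-0.333,0,0.11]], "grip": -1, "newtons": 40}}

```text
clock: 0.9
ee_pos: [0.4569, -0.3032, 0.2497]
eef_rot: [-0.001, 0.993, 0.116, 0.0]
ft_force: [-1.4, -0.3, 1.0]
gripper_width: 0.997
grip_force: 0.0
```

>>> {"name": "step_arm", "arguments": {"targets": [[0,0,0.12,0],[0,0,0.24,0],[0,0,0.32,0],[0,0,0.32,0],[0,0,0.32,0]]}}

```text
clock: 1.4
ee_pos: [0.4536, -0.3075, 0.1229]
eef_rot: [-0.0, 0.994, 0.113, -0.0]
ft_force: [1.0, 0.3, 0.2]
gripper_width: 1.0
grip_force: 0.0
```

>>> {"name": "step_arm", "arguments": {"targets": [[0,0,0.06,0],[0,0,0.12,0],[0,0,0.12,0],[0,0,0.12,0]]}}

```text
clock: 1.8
ee_pos: [0.4542, -0.3079, 0.0761]
eef_rot: [0.001, 0.994, 0.113, 0.001]
ft_force: [-0.1, -0.7, 1.2]
gripper_width: 1.002
grip_force: 0.0
```

>>> {"name": "step_arm", "arguments": {"targets": [[0,0,0,0],[0,0,0,0],[0,0,0,0],[0,0,0,0],[0,0,0,0],[0,0,0,0],[0,0,0,0],[0,0,0,0]], "grip": 1, "newtons": 40}}

```text
clock: 2.6
ee_pos: [0.455, -0.31, 0.0761]
eef_rot: [0.003, 0.994, 0.113, 0.002]
ft_force: [4.3, -17.3, 8.9]
gripper_width: 0.118
grip_force: 46.4
```

>>> {"name": "step_arm", "arguments": {"targets": [[0,0.005,0,0.14],[0,0.006,0,0.28],[0,0.006,0,0.42],[0,0.006,0,0.56],[0,0.006,0,0.7],[0,0.006,0,0.84],[0,0.006,0,0.98],[0,0.006,0,1.0]]}}

```text
clock: 3.4
ee_pos: [0.4542, -0.3137, 0.0762]
eef_rot: [0.004, 0.916, -0.401, 0.002]
ft_force: [-9.8, -29.9, 10.1]
gripper_width: 0.117
grip_force: 49.2
```

>>> {"name": "step_arm", "arguments": {"targets": [[0,0,0,0],[0,0,0,0],[0,0,0,0]], "grip": -1}}

```text
clock: 3.7
ee_pos: [0.4541, -0.3095, 0.0741]
eef_rot: [-0.0, 0.917, -0.398, -0.0]
ft_force: [0.0, 0.8, -0.5]
gripper_width: 0.624
grip_force: 0.0
```

>>> {"name": "step_arm", "arguments": {"targets": [[0,0,-0.1,0],[0,0,-0.22,0],[0,0,-0.34,0],[0,0,-0.44,0],[0,0,-0.44,0],[0,0,-0.44,0]]}}

```text
clock: 4.3
ee_pos: [0.4543, -0.3095, 0.2505]
eef_rot: [0.0, 0.917, -0.398, 0.001]
ft_force: [-0.1, -1.0, -0.9]
gripper_width: 0.995
grip_force: 0.0
```

Run:
```python
from m import *
im,d=r.camera('side'); np.savez('side0.npz',im=im,d=d)
X,im=cloud('side')
h=(np.hypot(X[...,0]-.4528,X[...,1]+.3075)<.03)&(X[...,2]>.066)&(X[...,2]<.085)
P=X[h];print(len(P),P.mean(0));w,V=np.linalg.eigh(np.cov(P[:,:2].T));print(np.degrees(np.arctan2(V[1,1],V[0,1])))
```

```text
39 [ 0.44990226 -0.3034277   0.07448041]
136.400255378686
```

The switch is on, with its handle at −44° to −47°. Next, over to the clamp.

>>> {"name": "step_arm", "arguments": {"targets": [[-0.376,-0.891,0,-1.0],[-0.376,-0.891,0,-1.0],[-0.376,-0.891,0,-1.0],[-0.376,-0.891,0,-1.0],[-0.376,-0.891,0,-1.0],[-0.376,-0.891,0,-1.0],[-0.376,-0.891,0,-1.0],[-0.376,-0.891,0,-1.0]]}}

```text
clock: 5.15
ee_pos: [0.6122, 0.0466, 0.2482]
eef_rot: [-0.0, 0.993, 0.117, -0.001]
ft_force: [0.6, -1.4, 1.1]
gripper_width: 1.001
grip_force: 0.0
```

>>> {"name": "step_arm", "arguments": {"targets": [[0,0,0,-0.74],[0,0,0,-0.74],[0,0,0,-0.74],[0,0,0,-0.74],[0,0,0,-0.74],[0,0,0,-0.74],[0,0,0,-0.74],[0,0,0,-0.74]]}}

```text
clock: 5.95
ee_pos: [0.6119, 0.0437, 0.2494]
eef_rot: [-0.0, 0.878, 0.479, -0.0]
ft_force: [-0.1, -0.3, 0.8]
gripper_width: 1.005
grip_force: 0.0
```

>>> {"name": "step_arm", "arguments": {"targets": [[0,0,0.06,0],[0,0,0.12,0],[0,0,0.12,0]]}}

```text
clock: 6.25
ee_pos: [0.6108, 0.0437, 0.1988]
eef_rot: [-0.001, 0.878, 0.479, -0.002]
ft_force: [0.6, 0.5, -1.2]
gripper_width: 1.002
grip_force: 0.0
```

>>> {"name": "step_arm", "arguments": {"targets": [[0,0,0.03,0],[0,0,0.06,0],[0,0,0.08,0],[0,0,0.104,0],[0,0,0.104,0]]}}

```text
clock: 6.75
ee_pos: [0.6116, 0.0437, 0.159]
eef_rot: [-0.001, 0.877, 0.48, -0.001]
ft_force: [-0.6, -0.7, -0.3]
gripper_width: 1.001
grip_force: 0.0
```

Run:
```python
from mont import *
t,d=r.camera('top');s,e=r.camera('side');np.savez('side1.npz',im=s,d=e)
A=np.hstack([tile(t,200,138,80,100,5),tile(s,190,130,80,100,5)])
cv2.imwrite('pics/c.png',A)
```

```text
(no output)
```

View pics/c.png

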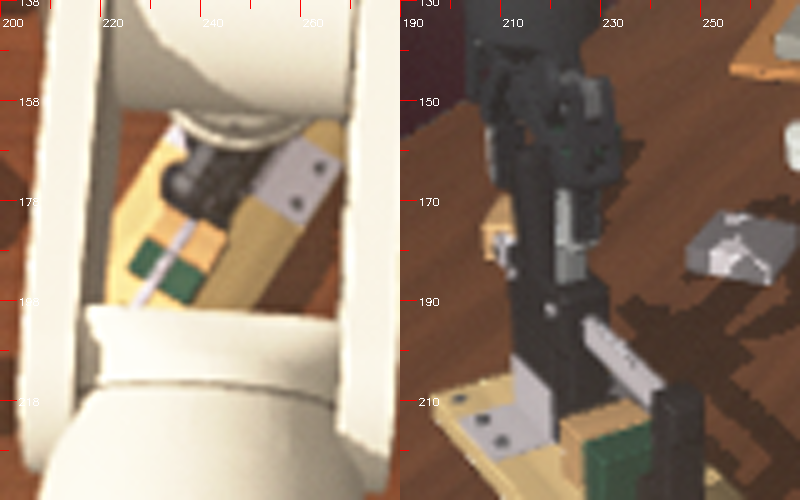

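The fingers clear both parts: in the side view the front finger is just ahead of the grey trigger at (223,172). First squeeze at 20 N, which limits the pressing force to about 13 N.

>>> {"name": "step_arm", "arguments": {"targets": [[0,0,0,0],[0,0,0,0],[0,0,0,0],[0,0,0,0],[0,0,0,0],[0,0,0,0],[0,0,0,0],[0,0,0,0]], "grip": 0.01, "newtons": 20}}

```text
clock: 7.65
ee_pos: [0.6116, 0.0444, 0.1615]
eef_rot: [-0.001, 0.877, 0.481, 0.0]
ft_force: [-9.4, 5.0, 9.5]
gripper_width: 0.493
grip_force: 5.9
```

```bash
cat > jaw.py <<'E'
from m import *
import m
e=np.array([-.8425,.5388]);o=np.array([.5644,.0745])
def meas():
    im,d=r.camera('side'); np.savez('side0.npz',im=im,d=d)
    return jaw()
def jaw():
    X,im=cloud('side'); v=im.astype(int)
    a=(X[...,:2]-o)@e; b=(X[...,:2]-o)@np.array([e[1],-e[0]])
    j=(a>.04)&(a<.13)&(abs(b)<.025)&(X[...,2]>.05)&(X[...,2]<.13)&(v.max(-1)<70)
    g=(a>0)&(a<.08)&(abs(b)<.04)&(X[...,2]>.03)&(X[...,2]<.075)&(v[...,1]>v[...,0]+15)
    w=(a>0)&(a<.08)&(abs(b)<.04)&(X[...,2]>.03)&(X[...,2]<.075)
    print('jaw',j.sum(),np.percentile(a[j],[5,50,95])*1000 if j.any() else 0,'wax',g.sum(),np.percentile(a[g],[5,50,95])*1000 if g.any() else 0)
    print(r.sense()['gripper_width'],r.sense()['grip_force'])
E
python3 - <<'E'
import shutil; shutil.copy('side1.npz','side0.npz')
from jaw import *
jaw(); meas()
E
```

```text
jaw 255 [ 89.90119444 106.28284665 110.55628982] wax 87 [35.74084631 47.83301748 57.80648319]
0.49289108207964155 5.91016811931695
jaw 252 [ 78.75004494  97.04845759 101.43542951] wax 76 [34.36815961 46.06959382 56.62104981]
0.4960689339831829 5.909866008023528
```

The squeeze fed the jaw about 9–10 mm. Release and pump again.

>>> {"name": "step_arm", "arguments": {"targets": [[0,0,0,0],[0,0,0,0],[0,0,0,0],[0,0,0,0],[0,0,0,0],[0,0,0,0]], "grip": -1}}

```text
clock: 8.3
ee_pos: [0.6121, 0.0436, 0.1605]
eef_rot: [0.0, 0.877, 0.481, 0.0]
ft_force: [0.2, -0.3, 0.9]
gripper_width: 1.002
grip_force: 0.0
```

>>> {"name": "step_arm", "arguments": {"targets": [[0,0,0,0],[0,0,0,0],[0,0,0,0],[0,0,0,0],[0,0,0,0],[0,0,0,0],[0,0,0,0],[0,0,0,0]], "grip": 0.01, "newtons": 20}}

```text
clock: 9.1
ee_pos: [0.6114, 0.0444, 0.161]
eef_rot: [-0.001, 0.877, 0.481, -0.0]
ft_force: [-8.7, 5.9, 9.7]
gripper_width: 0.494
grip_force: 6.0
```

```bash
python3 -c "
from jaw import *
meas()"
```

```text
jaw 240 [68.89286479 87.32207133 91.69633753] wax 70 [35.54894168 47.38874198 56.59081476]
0.49664661270231136 5.972967284242259
```

>>> {"name": "step_arm", "arguments": {"targets": [[0,0,0,0],[0,0,0,0],[0,0,0,0],[0,0,0,0],[0,0,0,0],[0,0,0,0]], "grip": -1}}

```text
clock: 9.75
ee_pos: [0.6121, 0.0436, 0.1605]
eef_rot: [0.0, 0.877, 0.48, 0.0]
ft_force: [-0.2, 0.4, -0.2]
gripper_width: 1.0
grip_force: 0.0
```

>>> {"name": "step_arm", "arguments": {"targets": [[0,0,0,0],[0,0,0,0],[0,0,0,0],[0,0,0,0],[0,0,0,0],[0,0,0,0],[0,0,0,0],[0,0,0,0]], "grip": 0.01, "newtons": 20}}

```text
clock: 10.55
ee_pos: [0.6109, 0.0448, 0.1611]
eef_rot: [-0.001, 0.877, 0.481, -0.001]
ft_force: [-15.2, 8.5, 13.6]
gripper_width: 0.496
grip_force: 9.5
```

```bash
python3 -c "
from jaw import *
meas()"
```

```text
jaw 238 [65.18053236 78.74458703 83.10783004] wax 58 [31.83028269 42.96384082 51.69233998]
0.4987734482485226 9.520449362971704
```

The grip force rose from 5.9 to 9.5 N and the work slid about 4–5 mm, so the pad now bears on it. One more stroke, closing in stages, should make the grip firm.

>>> {"name": "step_arm", "arguments": {"targets": [[0,0,0,0],[0,0,0,0],[0,0,0,0],[0,0,0,0],[0,0,0,0],[0,0,0,0]], "grip": -1}}

```text
clock: 11.2
ee_pos: [0.6121, 0.0436, 0.1605]
eef_rot: [0.0, 0.877, 0.48, 0.0]
ft_force: [0.0, -0.5, 0.1]
gripper_width: 0.999
grip_force: 0.0
```

>>> {"name": "step_arm", "arguments": {"targets": [[0,0,0,0],[0,0,0,0],[0,0,0,0],[0,0,0,0],[0,0,0,0],[0,0,0,0],[0,0,0,0]], "grip": -0.4, "newtons": 20}}

```text
clock: 11.9
ee_pos: [0.611, 0.0446, 0.1609]
eef_rot: [-0.001, 0.877, 0.481, -0.001]
ft_force: [-12.7, 6.3, 11.2]
gripper_width: 0.703
grip_force: 7.4
```

>>> {"name": "step_arm", "arguments": {"targets": [[0,0,0,0],[0,0,0,0],[0,0,0,0],[0,0,0,0]], "grip": -0.25}}

```text
clock: 12.3
ee_pos: [0.6105, 0.045, 0.1612]
eef_rot: [-0.002, 0.877, 0.481, -0.001]
ft_force: [-19.5, 10.4, 16.5]
gripper_width: 0.627
grip_force: 11.2
```

The trigger force is now about 22 N against 11 N when feeding free, so roughly 16 N on the work, inside the band. Hold and check.

>>> {"name": "step_arm", "arguments": {"targets": [[0,0,0,0],[0,0,0,0],[0,0,0,0],[0,0,0,0],[0,0,0,0],[0,0,0,0]]}}

```text
clock: 12.9
ee_pos: [0.6105, 0.045, 0.1612]
eef_rot: [-0.002, 0.877, 0.481, -0.001]
ft_force: [-19.2, 10.5, 17.0]
gripper_width: 0.627
grip_force: 11.2
```

```bash
python3 -c "
from jaw import *
from mont import *
meas();print(r.sense()['ft_force'])
s=np.load('side0.npz')['im'];cv2.imwrite('pics/d.png',np.hstack([tile(s,190,150,80,120,5),tile(s,285,150,70,120,5)]))"
```

```text
jaw 228 [64.11438044 77.4371037  81.98615656] wax 59 [32.25589875 41.74443996 52.31318899]
0.6264112406990386 11.16799682378769
[-18.82289349  11.44199344  17.35979138]
```

View pics/d.png

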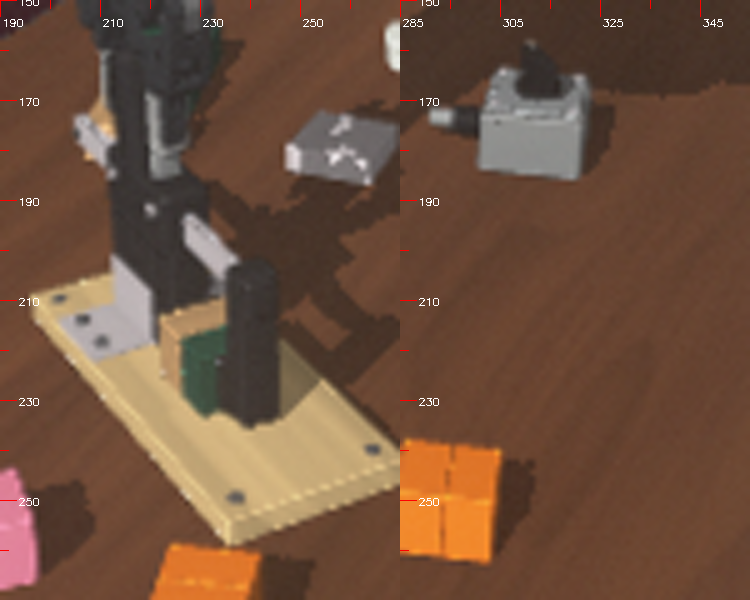

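The picture shows the work upright and pressed between the jaws (wax at (228,222), jaw at (242,225)), the trigger held, and the switch handle turned at (312,165). The forces are steady, so I'm handing in.

```bash
python3 -c "
from workcell import r
print(r.hand_in())"
```

```text
the job is handed in; nothing more can be done
None
```

I handed the job in with the extraction switch on, the work held between the jaws at an estimated 16 N, and the trigger still squeezed; the hand-in returned no verdict.

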